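# Make up two repair kits

## Robot

A 6-joint arm with a two-finger parallel gripper is mounted at the origin on the work surface. World frame = base frame: x ahead of the robot, y to its left, z up, the work surface at z = 0. Lengths are in m, angles in rad, forces in N, time in s.
With the tool pointing down it reaches from about 0.375 to 0.9 m from the base axis. Payload 3.1 kg.
Tool frame: the origin (TCP) lies at the very end of the fingers, on their centre line; the grasp point (between the pads) lies 19 mm behind it (tcp_to_grasp is the distance from the TCP to the grasp point, in m); z points along the fingers, y is the direction in which the jaws open and shut (so a half turn about z gives the same grasp; the last joint's range is limited). The gripper opens to 85 mm and grips with 20 to 120 N. Pads are 22 mm wide; open, the fingers measure 114 mm over their backs; the gripper's body (76 mm by 85 mm) begins 54 mm behind the grasp point. The pads swing forward as they close: fully open they stand 13 mm farther back than shut.
Start: joints at [-1.319, 0.527, 1.433, -0, 1.181, -0.178], TCP at [0.26, -0.568, 0.231] pointing down, gripper open.
Joint ranges: [-3.08, 3.08], [-0.75, 2.2], [0.22, 2.44], [-1.43, 4.57], [0, 2.65], [-2.85, 2.85]. Speed limits (rad/s): [2.79, 2.79, 3.14, 3.14, 3.14, 3.14].

## Interface

Orientations are given as a unit quaternion [x, y, z, w].
In Python, from station import sense, snapshot, camera_info, sign_off, tcp_to_grasp gives the robot as it stands.
- The arm moves only by the shell command python3 -m inch 'ROWS' [FORCE]. ROWS is JSON, a list of rows, each a list of 3 entries, a list of its own where there are three numbers: the closure, from -1 (fully open) to 1 (shut), so that 0 is half open, then the shift along the tool's x, y, z normalised to -1 to 1, where 1 is 10 cm, then the turn, a rotation vector about the tool's x, y, z normalised to -1 to 1, where 1 is 360 degrees. In form: [[jaw, [dx, dy, dz], [ax, ay, az]], ...]. A call has 1 to 20 rows; each row is the pose to reach, as a shift and turn from the pose commanded when the call began, along the tool's axes at that moment, turning the shorter way round; what a row does not reach only later rows make up. A row lasts 1/10 s, in which the tool goes at most 50 mm and 8.59 degrees, less where a joint would pass 70% of its speed; a pose out of reach is approached as far as the arm can. A call with a number of a shift or a turn outside -1 to 1 is refused whole. A call with a gripper value outside its range is refused whole. The fingers move at their own pace and stop on an object; FORCE is the grip in N (left out, the last holds). Time passes only in rows, so rows that repeat a pose let the fingers close. It gives the time, the measured TCP pose, the force and the opening at its end, in the units of the state.
- sense(): the state, without advancing time (a new reading comes with each control period).
- snapshot(name): name is "scene" or "top" or "wrist"; returns (picture, depth): 384x512x3 uint8, blue, green, red; 384x512 float32, m along the optical axis (not along the pixel's ray), 0 where there is no reading.
- camera_info(name): a dict with "K" (3x3 intrinsics, pixels), "origin" and "orientation" of the camera in the world. Camera axes: x right, y down, z forward; pixel columns grow to the right and rows downward; lengths in m; the calibration is good to about 2 mm. A picture is of the moment at which its call begins: read the wrist's pose just before it. camera_info takes no time and is no camera call; for the wrist camera it gives the pose at the moment of the call.
- sign_off(): hands the job in, once; it reports no verdict.
The state is a dict: "t": time; "q": joint angles; "qd": joint speeds; "tau": joint torques, N m; "tcp_pos": TCP position; "tool_rot": TCP orientation; "force": force on the tool from outside, world axes, zero at the start; "ft_torque": the same for the moment, N m; "finger_gap": opening from 0.0 (shut) to 1.0 (fully open).
Only numpy, scipy, OpenCV 4.12 (cv2) and the standard library are available. Lean on these libraries where they do the work, as an engineer would, in place of code of your own. Each camera call takes 0.05 s, during which the arm holds its last target.

## Task

Make up the two repair kits on the bench. The yellow tray gets the cooling fan and the white-capped screw pot; the white tray gets the battery pack and the red-capped screw pot. Lay the fan and the battery flat in the large wells, with the battery's long side along the tray's, and stand the pots upright in the small wells; leave the green-capped pot where it is.

Things in the scene. Friction and masses are not known exactly. Their poses are not given: they have to be found in the camera images.
- fan: Square cooling fan lying flat, black frame 42 x 42 mm and 25 mm high with a grey rotor visible from above, about 50 g, loose on the mat, turned any way. Origin: centre of its underside; its x and y axes are square to its sides, z up (rotor side up).
- battery: Battery pack lying flat, a black block with an orange band round it and three brass contacts at one end: 60 mm long (its x axis), 36 mm wide (its y axis), 24 mm high, about 120 g, loose on the mat. Origin: centre of its underside, z up.
- pot_white: Screw pot, a small closed upright round container: grey body with a paper band, 30 mm across and 24 mm high, and a white cap above it 32 mm across and 12 mm high (36 mm high in all), about 40 g, loose, standing on the mat. Origin: centre of its underside; z up. 
- pot_red: Screw pot, a small closed upright round container: grey body with a paper band, 30 mm across and 24 mm high, and a red cap above it 32 mm across and 12 mm high (36 mm high in all), about 40 g, loose, standing on the mat. Origin: centre of its underside; z up. 
- pot_green: Screw pot, a small closed upright round container: grey body with a paper band, 30 mm across and 24 mm high, and a green cap above it 32 mm across and 12 mm high (36 mm high in all), about 40 g, loose, standing on the mat. Origin: centre of its underside; z up. A spare that stays in the stock: not to be moved.
- tray_yellow: Low yellow kit tray, fixed to the 3 mm mat, empty, 152 mm long (its y axis) by 74 wide (its x axis), turned up to 26 degrees. Walls 4 mm thick, tops 8 mm above its underside; floor 3 mm thick. A cross wall splits it: large well 82 mm (y) by 66 (x), centred at tray y = -31 mm, x = 0; small well 58 (y) by 66 (x), centred at y = +43 mm, x = 0. Origin: centre of its underside, on the mat.
- tray_white: Low white kit tray, fixed to the 3 mm mat, empty, 152 mm long (its y axis) by 74 wide (its x axis), turned up to 26 degrees. Walls 4 mm thick, tops 8 mm above its underside; floor 3 mm thick. A cross wall splits it: large well 82 mm (y) by 66 (x), centred at tray y = +31 mm, x = 0; small well 58 (y) by 66 (x), centred at y = -43 mm, x = 0. Origin: centre of its underside, on the mat.
Not all that is in view belongs to the job. Leave any blue, pink or purple look-alike of the pot_red alone.

How it is judged:
By the outcome, as a careful person would: the job done as asked, in the order asked, and still so for the second after the job is handed in, with the robot touching nothing.
It also fails if it takes over 93 s, if anything falls off the work surface, if the arm or the gripper's body presses on something with over 40 N, if the wrist force passes 120 N, or if a joint passes its speed limit or range.

## Working session

There is one attempt and no reset: what is moved stays moved. The work goes in short steps, Python scripts to look and compute and a shell command to move; the robot and the scene stay as the last step left them, time stands still between calls to the robot, and variables do not carry over. Pictures are saved under pics/ and viewed, and the job is handed in when it is done.

```bash
ls; mkdir -p pics
python3 - <<'E'
from station import *
import cv2
s=sense(); print(s['t'],s['tcp_pos'],s['tool_rot'],s['finger_gap'],tcp_to_grasp)
for n in ['top','scene']:
    p,d=snapshot(n); cv2.imwrite(f'pics/{n}0.png',p); c=camera_info(n); print(n,c)
    import numpy as np; np.save(f'{n}0.npy',d)
E
```

```text
pics
0.0 [ 0.26028347 -0.56742612  0.23030127] [ 9.76999670e-01  2.13237903e-01 -2.54955732e-05 -1.11402762e-03] 0.9983615566689142 0.0187
top {'K': array([[463.40755398,   0.        , 256.73513341],
       [  0.        , 463.40755398, 185.19591004],
       [  0.        ,   0.        ,   1.        ]]), 'origin': array([ 0.39475   , -0.00684843,  1.20827379]), 'orientation': array([-0.70470344,  0.70678374, -0.0412057 ,  0.04638851])}
scene {'K': array([[352.52648525,   0.        , 254.4994862 ],
       [  0.        , 352.52648525, 189.75022821],
       [  0.        ,   0.        ,   1.        ]]), 'origin': array([ 0.88231583, -0.43445885,  0.59512471]), 'orientation': array([ 0.86088087,  0.34088586, -0.13064261, -0.35441989])}
```

View pics/top0.png

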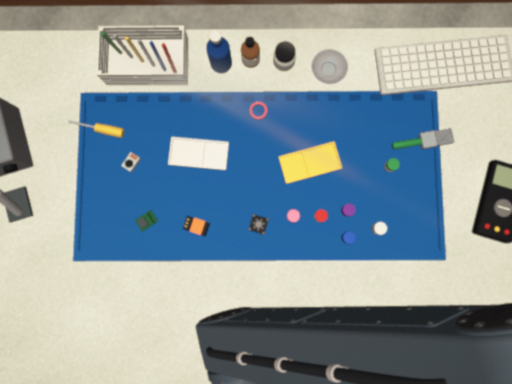

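View pics/scene0.png

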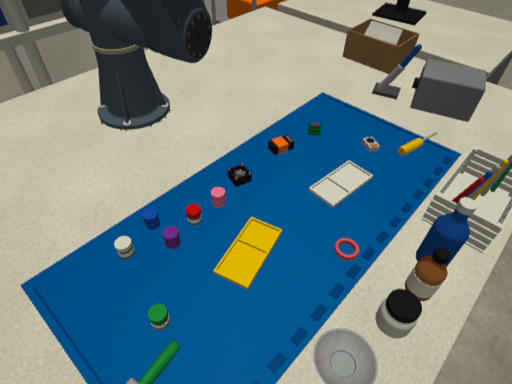

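The top view shows the fan at (259,224), the battery at (197,227), the white pot at (380,228) and the red pot at (321,215). The green pot is at (393,164), with the white tray at (199,153) and the yellow tray at (310,162). The blue, pink and purple look-alikes stand next to the red pot. Next I measure the poses.

```bash
cat > h.py <<'E'
import numpy as np, cv2
from scipy.spatial.transform import Rotation as R
from station import *
def topl(uv,z,c):
    uv=np.atleast_2d(uv).astype(float)
    d=np.c_[uv,np.ones(len(uv))]@np.linalg.inv(c['K']).T@R.from_quat(c['orientation']).as_matrix().T
    o=np.array(c['origin']); t=(z-o[2])/d[:,2]
    return (o+d*t[:,None])[:,:2]
def blobs(m,amin=20):
    n,l,s,ce=cv2.connectedComponentsWithStats(m.astype(np.uint8))
    return [(s[i,4],ce[i],l==i) for i in range(1,n) if s[i,4]>=amin]
def rectw(mask,z,c):
    cs,_=cv2.findContours(mask.astype(np.uint8),cv2.RETR_EXTERNAL,cv2.CHAIN_APPROX_NONE)
    k=max(cs,key=cv2.contourArea)[:,0,:]
    P=(topl(k,z,c)*1000).astype(np.float32)
    (cx,cy),(w,h),a=cv2.minAreaRect(P)
    if w<h: a+=90; w,h=h,w
    a=(a+90)%180-90
    return np.round([cx,cy],1),np.round([w,h],1),round(a,1) # long-axis angle to world x, deg
E
python3 - <<'E'
from h import *
p=cv2.imread('pics/top0.png');c=camera_info('top')
hsv=cv2.cvtColor(p,cv2.COLOR_BGR2HSV);H,S,V=[hsv[...,i].astype(int) for i in range(3)]
roi=np.zeros(H.shape,bool);roi[100:256,84:438]=1
M={'yellow':(H>18)&(H<35)&(S>120)&(V>120),'white':(S<70)&(V>140),'red':((H<6)|(H>172))&(S>150),'green':(H>45)&(H<80)&(S>120),'orange':(H>6)&(H<16)&(S>150),'black':(V<90)&(S<140),'nonmat':~((H>100)&(H<118)&(S>150))}
for k,m in M.items():
    for a,ce,l in blobs(m&roi,30):
        z=.011 if k in('yellow','white') and a>800 else .039 if k in('white','red','green') else .027
        if k!='nonmat' or True: print(k,a,ce.round(1),z,(topl(ce,z,c)*1000).round(1)[0],*rectw(l,z,c))
E
python3 - <<'E'
import cv2
p=cv2.imread('pics/top0.png')
cv2.imwrite('pics/topz.png',cv2.resize(p[195:250,175:275],None,fx=8,fy=8,interpolation=cv2.INTER_CUBIC))
E
```

```text
yellow 235 [108.7 129.8] 0.027 [689.2 388.2] [689.5 389.2] [75.7 22.7] 77.1
yellow 1569 [309.8 162.2] 0.011 [ 604.2 -137.2] [ 604.4 -137.5] [150.6  72.4] -74.8
white 30 [ 89.  125.4] 0.039 [698.2 435.9] [697.8 436. ] [26.1  8. ] 89.7
white 248 [429.2 138.3] 0.039 [ 660.2 -441.6] [ 660.2 -443. ] [44.6 40.2] -78.8
white 1720 [198.1 152.9] 0.011 [630.  155.8] [630.2 155.9] [155.4  78. ] 84.3
white 35 [309.2 147. ] 0.039 [ 638.8 -133.4] [ 639.1 -134.1] [82.5  2.7] -74.8
white 126 [130.  161.7] 0.039 [602.2 326.5] [603.6 326.3] [44.5 30.5] -33.5
white 150 [380.  227.9] 0.039 [ 431.5 -307.5] [ 432.3 -308.7] [32.8 32.5] -1.9
red 108 [320.9 215.3] 0.039 [ 463.4 -160. ] [ 463.  -160.2] [27.8 25.2] -1.0
green 173 [406.4 143.2] 0.039 [ 647.8 -382.6] [ 647.8 -383.1] [72.4 15.8] -80.6
green 108 [392.7 163.9] 0.039 [ 594.  -345.6] [ 593.8 -345.1] [28.3 25.9] 89.8
green 103 [149.1 218.8] 0.039 [456.  273.4] [452.3 281.1] [44.  30.9] -58.0
orange 163 [196.9 225.8] 0.027 [438.4 154.2] [438.4 154.2] [33.3 31.1] 71.6
black 32 [128.6 163.2] 0.027 [600.6 333.3] [601.  333.6] [15.8 13. ] 1.8
black 142 [25
[... 536 characters left out ...]
at 268 [130.5 161.5] 0.027 [604.9 328.6] [604.9 328.6] [49.2 37.5] -32.3
nonmat 190 [391.7 164.5] 0.027 [ 594.4 -346.4] [ 593.3 -345.9] [42.9 34.2] -45.8
nonmat 170 [348.1 209.5] 0.027 [ 478.7 -231.1] [ 478.8 -230.8] [35.9 33.2] 89.8
nonmat 186 [293.  215.2] 0.027 [464.6 -90.6] [465.2 -90.5] [35.7 35.7] -0.6
nonmat 188 [320.7 215.2] 0.027 [ 464.5 -161.1] [ 464.3 -161.1] [38.1 35.7] -45.7
nonmat 297 [145.8 220.4] 0.027 [452.6 284.6] [452.6 284.4] [51.4 38. ] -57.7
nonmat 280 [258.1 224. ] 0.027 [442.6  -1.6] [442.8  -1.7] [43.3 43.3] -17.2
nonmat 377 [195.7 225.4] 0.027 [439.5 157.1] [440.1 157.8] [60.8 43.1] 71.6
nonmat 204 [379.4 227.9] 0.027 [ 431.7 -308.9] [ 431.6 -308. ] [40.9 35.4] 89.8
```

View pics/topz.png

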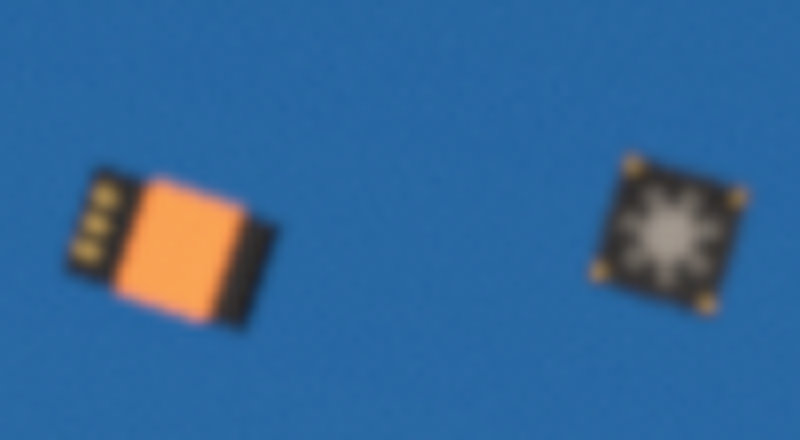

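Run:
```python
import cv2
p=cv2.imread('pics/top0.png')
cv2.imwrite('pics/topt.png',cv2.resize(p[130:190,160:350],None,fx=4.2,fy=4.2,interpolation=cv2.INTER_CUBIC))
```

```text
(no output)
```

View pics/topt.png

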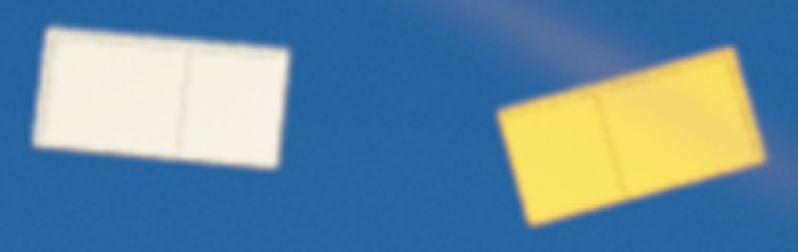

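The large well is on the left of the white tray and on the right of the yellow one. That gives all the targets. Next I write a helper that works out the shifts in tool axes, then approach the fan.

```bash
cat >> h.py <<'E'
def yaw():
    m=R.from_quat(sense()['tool_rot']).as_matrix(); return np.degrees(np.arctan2(m[1,0],m[0,0]))
def plan(x,y,z,psi):   # mm, deg -> needed shift/turn in tool axes, call by call
    s=sense(); p=np.array(s['tcp_pos'])*1000; t=np.array([x,y,z])
    a=yaw(); d=(t-p); n=int(np.ceil(max(np.linalg.norm(d[:2]),abs(d[2]))/99)) or 1
    print('t',round(s['t'],2),'at',p.round(1),'yaw',round(a,1),'gap',round(s['finger_gap'],3),'F',np.round(s['force'],1))
    for i in range(n):
        c,q=np.cos(np.radians(a)),np.sin(np.radians(a)); e=d/n
        tz=-((psi-a+180)%360-180)/360
        print(np.round([(c*e[0]+q*e[1])/100,(q*e[0]-c*e[1])/100,-e[2]/100],4),'az',round(tz,4)); a=psi
E
python3 -c "
from h import *
plan(442.8,-1.7,200,-16.5)"
```

```text
t 0.1 at [ 260.3 -567.5  230.4] yaw 24.6 gap 1.0 F [-0.2 -0.1 -0.9]
[ 0.5738 -0.6261  0.0434] az 0.1142
[ 0.0204 -0.849   0.0434] az -0.0
[ 0.0204 -0.849   0.0434] az -0.0
[ 0.0204 -0.849   0.0434] az -0.0
[ 0.0204 -0.849   0.0434] az -0.0
[ 0.0204 -0.849   0.0434] az -0.0
[ 0.0204 -0.849   0.0434] az -0.0
```

```bash
python3 -m inch '[[-1,[0.574,-0.626,0.043],[0,0,0.114]],[-1,[0.574,-0.626,0.043],[0,0,0.114]],[-1,[0.574,-0.626,0.043],[0,0,0.114]],[-1,[0.574,-0.626,0.043],[0,0,0.114]],[-1,[0.574,-0.626,0.043],[0,0,0.114]]]' 40
for i in 1 2; do :; done
python3 -m inch '[[-1,[0.01,-0.43,0.02],[0,0,0]],[-1,[0.02,-0.849,0.043],[0,0,0]],[-1,[0.02,-0.849,0.043],[0,0,0]]]'
python3 -m inch '[[-1,[0.01,-0.43,0.02],[0,0,0]],[-1,[0.02,-0.849,0.043],[0,0,0]],[-1,[0.02,-0.849,0.043],[0,0,0]]]'
python3 -c "
from h import *
plan(442.8,-1.7,200,-16.5)"
```

```text
t: 0.6
tcp_pos: [0.2867, -0.4866, 0.2267]
tool_rot: [0.989, -0.145, -0.0, -0.0]
force: [-0.8, -0.6, -0.0]
finger_gap: 1.003
t: 0.9
tcp_pos: [0.3123, -0.3999, 0.2215]
tool_rot: [0.99, -0.141, -0.002, -0.004]
force: [-0.2, -0.6, -0.3]
finger_gap: 1.001
t: 1.2
tcp_pos: [0.3379, -0.3202, 0.2176]
tool_rot: [0.99, -0.141, -0.002, -0.003]
force: [-0.1, 0.2, -0.2]
finger_gap: 1.002
t 1.2 at [ 337.9 -320.2  217.6] yaw -16.2 gap 1.002 F [-0.1  0.2 -0.2]
[ 0.0297 -0.8378  0.0439] az 0.0008
[ 0.0253 -0.838   0.0439] az -0.0
[ 0.0253 -0.838   0.0439] az -0.0
[ 0.0253 -0.838   0.0439] az -0.0
```

```bash
python3 -m inch '[[-1,[0.025,-0.838,0.044],[0,0,0]],[-1,[0.025,-0.838,0.044],[0,0,0]],[-1,[0.025,-0.838,0.044],[0,0,0]]]'
python3 -m inch '[[-1,[0.025,-0.838,0.044],[0,0,0]],[-1,[0.025,-0.838,0.044],[0,0,0]],[-1,[0.025,-0.838,0.044],[0,0,0]]]'
python3 -m inch '[[-1,[0.025,-0.838,0.044],[0,0,0]],[-1,[0.025,-0.838,0.044],[0,0,0]],[-1,[0.025,-0.838,0.044],[0,0,0]]]'
python3 -m inch '[[-1,[0.025,-0.838,0.044],[0,0,0]],[-1,[0.025,-0.838,0.044],[0,0,0]],[-1,[0.025,-0.838,0.044],[0,0,0]],[-1,[0.025,-0.838,0.044],[0,0,0]],[-1,[0.025,-0.838,0.044],[0,0,0]]]'
python3 - <<'E'
from h import *
plan(442.8,-1.7,200,-16.5)
c=camera_info('wrist');p,d=snapshot('wrist');cv2.imwrite('pics/w1.png',p);print(c)
np.save('w1.npy',np.r_[c['K'].ravel(),c['origin'],c['orientation']])
E
```

```text
t: 1.5
tcp_pos: [0.3641, -0.2426, 0.2136]
tool_rot: [0.99, -0.141, -0.001, -0.001]
force: [-0.8, -0.2, -0.3]
finger_gap: 0.999
t: 1.8
tcp_pos: [0.3906, -0.1642, 0.2094]
tool_rot: [0.99, -0.141, -0.001, -0.001]
force: [0.3, 0.4, -0.8]
finger_gap: 1.003
t: 2.1
tcp_pos: [0.4175, -0.0856, 0.2051]
tool_rot: [0.99, -0.141, 0.0, -0.0]
force: [0.1, 0.2, 0.3]
finger_gap: 0.998
t: 2.6
tcp_pos: [0.4431, -0.0087, 0.2009]
tool_rot: [0.99, -0.143, 0.0, 0.0]
force: [0.5, -0.5, 0.3]
finger_gap: 1.001
t 2.6 at [443.1  -8.7 200.9] yaw -16.5 gap 1.001 F [ 0.5 -0.5  0.3]
[-0.0231 -0.066   0.0091] az 0.0
{'K': array([[330.00479522,   0.        , 255.14081508],
       [  0.        , 330.00479522, 190.37253077],
       [  0.        ,   0.        ,   1.        ]]), 'origin': array([ 0.51818922, -0.0308163 ,  0.34446308]), 'orientation': array([-0.59166549,  0.79117046,  0.12356281, -0.09334605])}
```

View pics/w1.png

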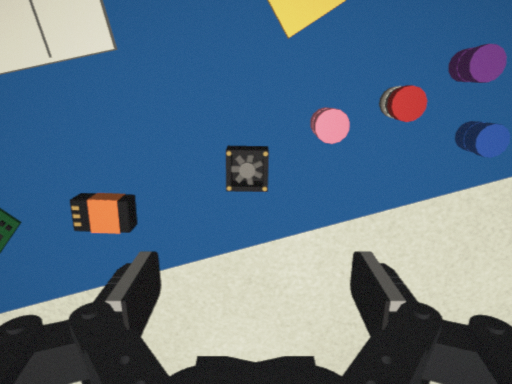

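The wrist view shows the fan square to the tool at (247,170). The battery is at (104,213) and the red cap at (408,103). I cross-check these positions against the top camera.

```bash
python3 - <<'E'
from h import *
v=np.load('w1.npy');c=dict(K=v[:9].reshape(3,3),origin=v[9:12],orientation=v[12:])
p=cv2.imread('pics/w1.png');hsv=cv2.cvtColor(p,cv2.COLOR_BGR2HSV);H,S,V=[hsv[...,i].astype(int) for i in range(3)]
print('fan by gold corners',(topl([(229,154),(266,154),(228,188.5),(265,188.5)],.028,c)*1000).round(1).tolist(), (topl([(247.2,171.2)],.028,c)*1000).round(1))
print('bat corners',(topl([(72,195),(134,194),(136,232),(75,233)],.027,c)*1000).round(1).tolist())
m=((H<6)|(H>174))&(S>190); 
for a,ce,l in blobs(m,100): print(a,ce,(topl(ce,.039,c)*1000).round(1))
m=(H>5)&(H<16)&(S>190)
for a,ce,l in blobs(m,100): print(a,ce,(topl(ce,.027,c)*1000).round(1),rectw(l,.027,c))
E
python3 - <<'E'
import cv2
p=cv2.imread('pics/w1.png')
cv2.imwrite('pics/w1z.png',cv2.resize(p[130:250,60:280],None,fx=3.6,fy=3.6,interpolation=cv2.INTER_CUBIC))
E
```

```text
fan by gold corners [[463.3, 11.4], [453.2, -23.2], [430.1, 23.1], [419.6, -12.6]] [[441.8  -0.6]]
bat corners [[468.0, 177.1], [451.2, 116.4], [411.5, 130.8], [428.6, 192.9]]
```

View pics/w1z.png

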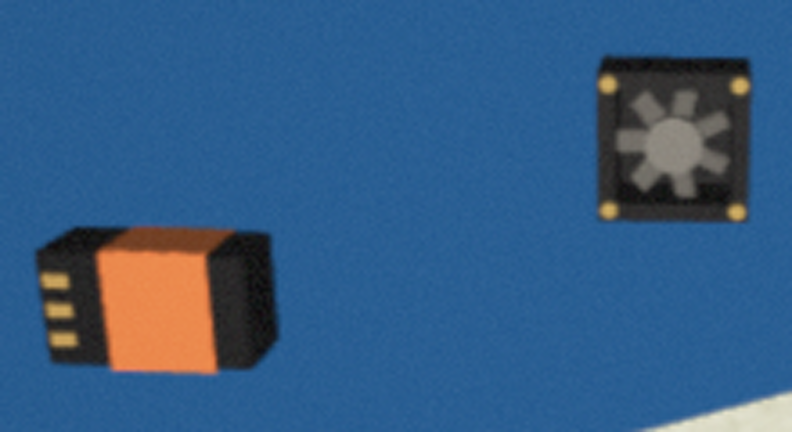

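```bash
python3 -m inch '[[-1,[-0.02,-0.07,0.5],[0,0,0]],[-1,[-0.02,-0.07,0.9],[0,0,0]],[-1,[-0.02,-0.07,0.9],[0,0,0]],[-1,[-0.02,-0.07,0.9],[0,0,0]]]'
python3 - <<'E'
from h import *
plan(442.3,-1.2,8,-16.5)
E
```

```text
t: 3.05
tcp_pos: [0.4426, -0.0005, 0.1108]
tool_rot: [0.99, -0.143, -0.001, -0.0]
force: [-0.0, -0.0, 0.0]
finger_gap: 0.999
t 3.05 at [442.6  -0.5 110.8] yaw -16.5 gap 0.999 F [-0. -0.  0.]
[-4.000e-04  4.000e-03  5.139e-01] az 0.0
[-4.000e-04  4.000e-03  5.139e-01] az -0.0
```

```bash
python3 -m inch '[[-1,[0,0.004,0.45],[0,0,0]],[-1,[0,0.004,0.85],[0,0,0]],[-1,[0,0.004,1],[0,0,0]],[-1,[0,0.004,1],[0,0,0]]]'
python3 -m inch '[[-1,[0,0,0.03],[0,0,0]],[0,[0,0,0.03],[0,0,0]],[0.8,[0,0,0.03],[0,0,0]],[0.8,[0,0,0.03],[0,0,0]],[0.8,[0,0,0.03],[0,0,0]],[0.8,[0,0,0.03],[0,0,0]],[0.8,[0,0,0.03],[0,0,0]],[0.8,[0,0,0.03],[0,0,0]]]' 40
python3 -c "
from h import *
plan(442.3,-1.2,8,-16.5)"
```

```text
t: 3.45
tcp_pos: [0.4437, -0.0007, 0.0112]
tool_rot: [0.99, -0.143, 0.001, 0.0]
force: [0.8, -0.2, 1.4]
finger_gap: 1.002
t: 4.25
tcp_pos: [0.4433, -0.0001, 0.0089]
tool_rot: [0.99, -0.143, 0.001, 0.0]
force: [-0.3, 0.2, 7.0]
finger_gap: 0.477
t 4.25 at [ 4.433e+02 -1.000e-01  8.900e+00] yaw -16.4 gap 0.477 F [-0.3  0.2  7. ]
[-0.0067  0.0136  0.0093] az 0.0002
```

```bash
python3 -m inch '[[0.8,[0,0,-0.3],[0,0,0]],[0.8,[0,0,-0.7],[0,0,0]],[0.8,[0,0,-0.9],[0,0,0]],[0.8,[0,0,-0.9],[0,0,0]]]'
python3 -c "
from h import *
plan(612.3,-167.2,100,15.2)"
```

```text
t: 4.65
tcp_pos: [0.4444, -0.0003, 0.1005]
tool_rot: [0.99, -0.143, 0.003, 0.0]
force: [-0.6, 0.5, -0.4]
finger_gap: 0.484
t 4.65 at [ 4.444e+02 -3.000e-01  1.005e+02] yaw -16.4 gap 0.484 F [-0.6  0.5 -0.4]
[0.6941 0.3758 0.0017] az -0.0878
[0.3943 0.6838 0.0017] az -0.0
[0.3943 0.6838 0.0017] az -0.0
```

```bash
python3 -m inch '[[0.8,[0.35,0.19,0],[0,0,-0.022]],[0.8,[0.694,0.376,0],[0,0,-0.044]],[0.8,[0.694,0.376,0],[0,0,-0.066]],[0.8,[0.694,0.376,0],[0,0,-0.088]],[0.8,[0.694,0.376,0],[0,0,-0.088]]]'
python3 -m inch '[[0.8,[0.2,0.34,0],[0,0,0]],[0.8,[0.394,0.684,0],[0,0,0]],[0.8,[0.394,0.684,0],[0,0,0]]]'
python3 -m inch '[[0.8,[0.2,0.34,0],[0,0,0]],[0.8,[0.394,0.684,0],[0,0,0]],[0.8,[0.394,0.684,0],[0,0,0]],[0.8,[0.394,0.684,0],[0,0,0]]]'
python3 -c "
from h import *
plan(612.3,-167.2,12,15.2)
p,d=snapshot('wrist');cv2.imwrite('pics/w2.png',p)"
```

```text
t: 5.15
tcp_pos: [0.4979, -0.0556, 0.0967]
tool_rot: [0.991, 0.132, -0.001, -0.0]
force: [0.4, 0.5, -1.0]
finger_gap: 0.478
t: 5.45
tcp_pos: [0.5597, -0.1153, 0.0979]
tool_rot: [0.991, 0.13, 0.003, 0.002]
force: [0.8, -0.5, -0.3]
finger_gap: 0.481
t: 5.85
tcp_pos: [0.6098, -0.1666, 0.0967]
tool_rot: [0.991, 0.131, -0.001, -0.001]
force: [0.7, 0.4, -0.1]
finger_gap: 0.48
t 5.85 at [ 609.8 -166.6   96.7] yaw 15.1 gap 0.48 F [ 0.7  0.4 -0.1]
[0.0228 0.0121 0.847 ] az -0.0002
```

View pics/w2.png

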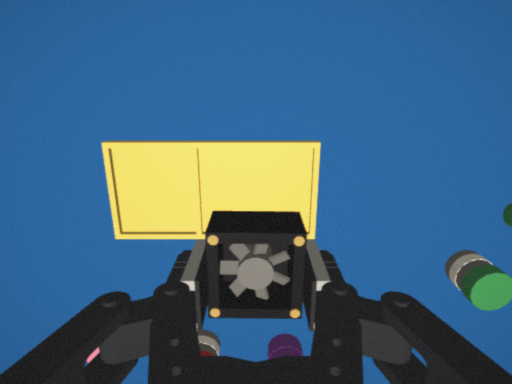

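The fan is held square and level over the yellow tray's large well. Next I lower it and release.

```bash
python3 -m inch '[[0.8,[0.023,0.012,0.4],[0,0,0]],[0.8,[0.023,0.012,0.65],[0,0,0]],[0.8,[0.023,0.012,0.78],[0,0,0]],[0.8,[0.023,0.012,0.84],[0,0,0]],[0.8,[0.023,0.012,0.84],[0,0,0]],[-0.3,[0.023,0.012,0.84],[0,0,0]],[-0.3,[0.023,0.012,0.84],[0,0,0]],[-0.3,[0.023,0.012,0.84],[0,0,0]]]'
python3 -c "
from h import *
plan(612.3,-167.2,12,15.2)"
```

```text
t: 6.7
tcp_pos: [0.6138, -0.1677, 0.0149]
tool_rot: [0.991, 0.133, 0.001, 0.001]
force: [-0.3, 0.3, 0.3]
finger_gap: 0.649
t 6.7 at [ 613.8 -167.7   14.9] yaw 15.3 gap 0.649 F [-0.3  0.3  0.3]
[-0.0135 -0.0092  0.0292] az 0.0002
```

```bash
python3 -m inch '[[-0.3,[0,0,-0.3],[0,0,0]],[-1,[0,0,-0.7],[0,0,0]],[-1,[0,0,-1],[0,0,0]],[-1,[0,0,-1],[0,0,0]],[-1,[0,0,-1],[0,0,0]]]'
python3 -c "
from h import *
plan(431.8,-308,150,105.2)
p,d=snapshot('top');cv2.imwrite('pics/top1.png',p)
cv2.imwrite('pics/top1z.png',cv2.resize(p[120:250,260:420],None,fx=4.5,fy=4.5,interpolation=cv2.INTER_CUBIC))
"
```

```text
t: 7.2
tcp_pos: [0.6136, -0.1677, 0.1152]
tool_rot: [0.991, 0.133, 0.001, 0.001]
force: [0.5, 0.3, -0.4]
finger_gap: 0.999
t 7.2 at [ 613.6 -167.7  115.2] yaw 15.3 gap 0.999 F [ 0.5  0.3 -0.4]
[-0.7079  0.2918 -0.116 ] az -0.2498
[-0.2925 -0.7076 -0.116 ] az -0.0
[-0.2925 -0.7076 -0.116 ] az -0.0
```

View pics/top1z.png

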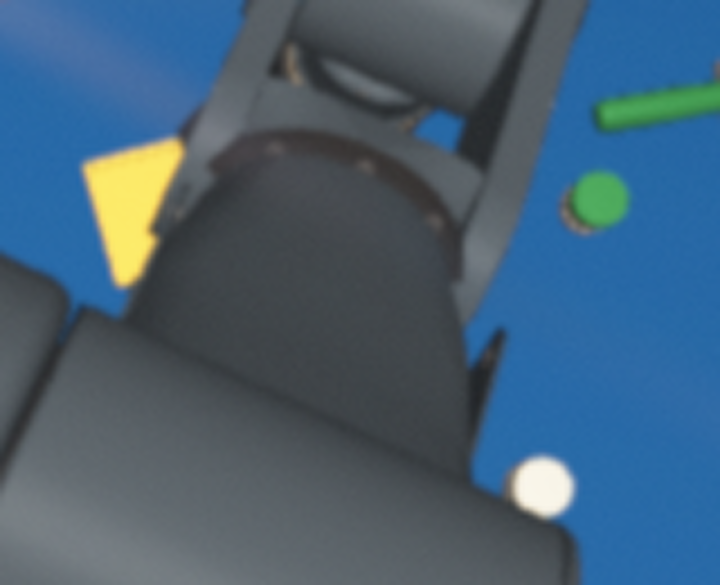

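The arm hides the fan in this view. I move on to the white pot and will check the fan later.

```bash
python3 -m inch '[[-1,[-0.35,0.15,-0.1],[0,0,-0.02]],[-1,[-0.708,0.292,-0.116],[0,0,-0.04]],[-1,[-0.708,0.292,-0.116],[0,0,-0.06]],[-1,[-0.708,0.292,-0.116],[0,0,-0.1]],[-1,[-0.708,0.292,-0.116],[0,0,-0.15]],[-1,[-0.708,0.292,-0.116],[0,0,-0.2]],[-1,[-0.708,0.292,-0.116],[0,0,-0.25]],[-1,[-0.708,0.292,-0.116],[0,0,-0.25]],[-1,[-0.708,0.292,-0.116],[0,0,-0.25]],[-1,[-0.708,0.292,-0.116],[0,0,-0.25]],[-1,[-0.708,0.292,-0.116],[0,0,-0.25]]]'
python3 -m inch '[[-1,[-0.15,-0.35,-0.1],[0,0,0]],[-1,[-0.293,-0.708,-0.116],[0,0,0]],[-1,[-0.293,-0.708,-0.116],[0,0,0]]]'
python3 -c "
from h import *
plan(431.8,-308,150,105.2)
c=camera_info('wrist');p,d=snapshot('wrist');cv2.imwrite('pics/w3.png',p)
np.save('w3.npy',np.r_[c['K'].ravel(),c['origin'],c['orientation']])
"
```

```text
t: 8.35
tcp_pos: [0.5514, -0.2136, 0.1235]
tool_rot: [0.605, 0.797, -0.0, -0.002]
force: [0.3, -0.1, 0.4]
finger_gap: 1.0
t: 8.65
tcp_pos: [0.4882, -0.2623, 0.1356]
tool_rot: [0.608, 0.794, -0.0, -0.003]
force: [0.1, -0.2, 0.2]
finger_gap: 1.0
t 8.65 at [ 488.2 -262.3  135.6] yaw 105.1 gap 1.0 F [ 0.1 -0.2  0.2]
[-0.2953 -0.6629 -0.1441] az -0.0004
```

View pics/w3.png

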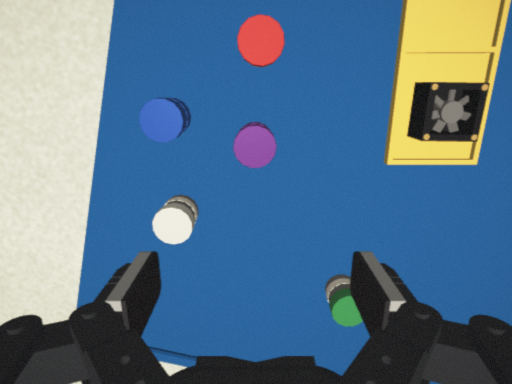

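The fan lies flat inside the yellow tray's large well at (452,112). The white cap is at (174,225) and the red cap at (261,40).

Run:
```python
from h import *
v=np.load('w3.npy');c=dict(K=v[:9].reshape(3,3),origin=v[9:12],orientation=v[12:])
p=cv2.imread('pics/w3.png')
hsv=cv2.cvtColor(p,cv2.COLOR_BGR2HSV);H,S,V=[hsv[...,i].astype(int) for i in range(3)]
for n,m in dict(red=((H<5)|(H>174))&(S>150)&(V>150),white=(S<60)&(V>215),green=(H>45)&(H<80)&(S>120)&(V>100)).items():
    for a,ce,l in blobs(m,400):
        P=cv2.findContours(l.astype(np.uint8),0,1)[0][0]
        (x,y),r=cv2.minEnclosingCircle(P); print(n,a,ce.round(1),(topl([(x,y),ce],.039,c)*1000).round(1).tolist(),r)
print('tray corners', (topl([(404.5,53),(498,53),(387,163),(477.5,164)],.011,c)*1000).round(1).tolist())
print('fan',(topl([(434.5,87),(485,87),(427,137),(474,138)],.031,c)*1000).round(1).mean(0))
plan(431.8,-308,110,105.2)
```

```text
red 1845 [260.4  39.9] [[463.2, -158.4], [463.2, -158.3]] 25.460853576660156
white 29421 [ 47.5 149.5] [[337.7, -278.3], [331.2, -270.6]] 170.77041625976562
white 1089 [171.9 225.4] [[431.3, -306.1], [431.3, -306.4]] 19.531288146972656
green 662 [345.9 311.7] [[593.2, -346.2], [591.8, -346.7]] 16.645811080932617
tray corners [[569.6, -135.5], [637.3, -117.2], [588.9, -217.9], [661.5, -199.0]]
fan [ 613.7 -167.4]
t 8.7 at [ 489.8 -261.5  135.7] yaw 105.1 gap 1.004 F [ 0.3  0.3 -0.4]
[-0.2984 -0.6805  0.2569] az -0.0004
```

```bash
python3 -m inch '[[-1,[-0.15,-0.35,0.1],[0,0,0]],[-1,[-0.289,-0.675,0.257],[0,0,0]],[-1,[-0.289,-0.675,0.257],[0,0,0]],[-1,[-0.289,-0.675,0.257],[0,0,0]],[-1,[-0.289,-0.675,0.257],[0,0,0]]]'
python3 -c "
from h import *
plan(431.4,-306.8,14,105.2)"
```

```text
t: 9.2
tcp_pos: [0.4354, -0.3062, 0.1111]
tool_rot: [0.607, 0.795, 0.0, -0.0]
force: [-0.1, 0.4, -0.1]
finger_gap: 1.003
t 9.2 at [ 435.4 -306.2  111.1] yaw 105.3 gap 1.003 F [-0.1  0.4 -0.1]
[ 0.0044 -0.0401  0.9706] az 0.0003
```

```bash
python3 -m inch '[[-1,[0.004,-0.02,0.4],[0,0,0]],[-1,[0.004,-0.02,0.5],[0,0,0]],[-1,[0.004,-0.02,0.5],[0,0,0]],[-1,[0.004,-0.02,0.5],[0,0,0]]]'
python3 -c "
from h import *
plan(431.4,-306.8,14,105.2)"
```

```text
t: 9.6
tcp_pos: [0.4332, -0.3067, 0.0618]
tool_rot: [0.607, 0.795, 0.0, 0.0]
force: [0.8, 0.2, -0.0]
finger_gap: 1.0
t 9.6 at [ 433.2 -306.7   61.8] yaw 105.3 gap 1.0 F [ 0.8  0.2 -0. ]
[ 0.0036 -0.0173  0.478 ] az 0.0003
```

```bash
python3 -m inch '[[-1,[0.003,-0.017,0.3],[0,0,0]],[-1,[0.003,-0.017,0.478],[0,0,0]],[-1,[0.003,-0.017,0.478],[0,0,0]],[-1,[0.003,-0.017,0.478],[0,0,0]],[0,[0.003,-0.017,0.478],[0,0,0]],[0.9,[0.003,-0.017,0.478],[0,0,0]],[0.9,[0.003,-0.017,0.478],[0,0,0]],[0.9,[0.003,-0.017,0.478],[0,0,0]],[0.9,[0.003,-0.017,0.478],[0,0,0]],[0.9,[0.003,-0.017,0.478],[0,0,0]],[0.9,[0.003,-0.017,0.478],[0,0,0]]]' 40
python3 -c "
from h import *
plan(431.4,-306.8,14,105.2)"
```

```text
t: 10.7
tcp_pos: [0.4309, -0.3073, 0.0143]
tool_rot: [0.607, 0.795, -0.0, 0.001]
force: [-0.1, 0.4, 5.8]
finger_gap: 0.352
t 10.7 at [ 430.9 -307.3   14.3] yaw 105.3 gap 0.352 F [-0.1  0.4  5.8]
[0.004  0.0062 0.0032] az 0.0002
```

```bash
python3 -m inch '[[0.9,[0,0,-0.3],[0,0,0]],[0.9,[0,0,-0.7],[0,0,0]],[0.9,[0,0,-0.95],[0,0,0]],[0.9,[0,0,-0.95],[0,0,0]]]'
python3 -c "
from h import *
plan(592.9,-95.8,110,105.2)"
```

```text
t: 11.1
tcp_pos: [0.4324, -0.3088, 0.1119]
tool_rot: [0.607, 0.795, -0.001, 0.004]
force: [-0.2, -0.6, -0.0]
finger_gap: 0.357
t 11.1 at [ 432.4 -308.8  111.9] yaw 105.3 gap 0.357 F [-0.2 -0.6 -0. ]
[0.5442 0.703  0.0062] az 0.0002
[0.5451 0.7024 0.0062] az -0.0
[0.5451 0.7024 0.0062] az -0.0
```

```bash
python3 -m inch '[[0.9,[0.25,0.33,0],[0,0,0]],[0.9,[0.545,0.703,0],[0,0,0]],[0.9,[0.545,0.703,0],[0,0,0]]]'
python3 -m inch '[[0.9,[0.25,0.33,0],[0,0,0]],[0.9,[0.545,0.703,0],[0,0,0]],[0.9,[0.545,0.703,0],[0,0,0]]]'
python3 -m inch '[[0.9,[0.25,0.33,0],[0,0,0]],[0.9,[0.5,0.65,0],[0,0,0]],[0.9,[0.545,0.703,0],[0,0,0]],[0.9,[0.545,0.703,0],[0,0,0]],[0.9,[0.545,0.703,0],[0,0,0]]]'
python3 -c "
from h import *
plan(592.9,-95.8,18,105.2)
p,d=snapshot('wrist');cv2.imwrite('pics/w4.png',p)
"
```

```text
t: 11.4
tcp_pos: [0.4855, -0.2314, 0.1075]
tool_rot: [0.605, 0.796, 0.001, -0.001]
force: [-0.1, -0.4, 0.4]
finger_gap: 0.358
t: 11.7
tcp_pos: [0.5393, -0.161, 0.1075]
tool_rot: [0.605, 0.796, 0.001, -0.0]
force: [-0.9, -1.0, -0.5]
finger_gap: 0.357
t: 12.2
tcp_pos: [0.5897, -0.0947, 0.1077]
tool_rot: [0.607, 0.795, -0.001, -0.001]
force: [-0.4, -0.2, 0.0]
finger_gap: 0.359
t 12.2 at [589.7 -94.7 107.7] yaw 105.2 gap 0.359 F [-0.4 -0.2  0. ]
[-0.0186  0.0278  0.897 ] az 0.0001
```

View pics/w4.png

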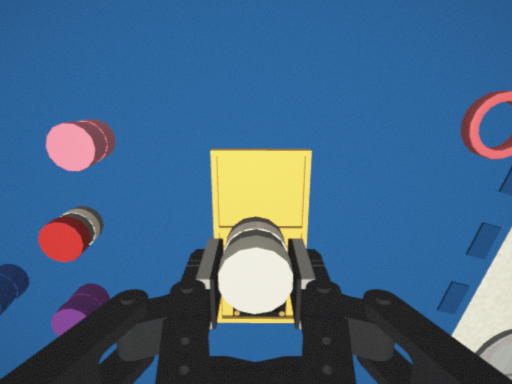

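Run:
```python
from h import *
c=camera_info('wrist')
print((topl([(212,150),(311,150),(256,189)],.011,c)*1000).round(1),c['origin'])
plan(592.9,-95.8,18,105.2)
```

```text
[[550.3 -72.3]
 [620.6 -53.1]
 [589.5 -92.8]] [ 0.569298   -0.01922123  0.25147092]
t 12.25 at [589.8 -95.  107.9] yaw 105.2 gap 0.356 F [ 0.2 -0.5 -0.9]
[-0.0155  0.0282  0.8991] az -0.0
```

```bash
python3 -m inch '[[0.9,[-0.01,0.03,0.4],[0,0,0]],[0.9,[-0.01,0.03,0.7],[0,0,0]],[0.9,[-0.01,0.03,0.85],[0,0,0]],[0.9,[-0.01,0.03,0.895],[0,0,0]],[0.9,[-0.01,0.03,0.895],[0,0,0]],[0.9,[-0.01,0.03,0.9],[0,0,0]],[-0.2,[-0.01,0.03,0.9],[0,0,0]],[-0.2,[-0.01,0.03,0.9],[0,0,0]],[-0.2,[-0.01,0.03,0.9],[0,0,0]]]'
python3 -m inch '[[-0.2,[0,0,-0.15],[0,0,0]],[-0.5,[0,0,-0.5],[0,0,0]],[-1,[0,0,-1],[0,0,0]],[-1,[0,0,-1],[0,0,0]],[-1,[0,0,-1],[0,0,0]]]'
python3 -c "
from h import *
plan(440,155,180,71.6)"
```

```text
t: 13.15
tcp_pos: [0.5947, -0.094, 0.0193]
tool_rot: [0.607, 0.795, 0.0, 0.001]
force: [0.0, -1.1, -0.7]
finger_gap: 0.598
t: 13.65
tcp_pos: [0.5954, -0.0943, 0.1212]
tool_rot: [0.607, 0.795, 0.001, 0.002]
force: [-1.3, 0.7, -0.2]
finger_gap: 0.997
t 13.65 at [595.4 -94.3 121.2] yaw 105.3 gap 0.997 F [-1.3  0.7 -0.2]
[ 0.9381 -0.2808 -0.196 ] az 0.0936
[ 0.6249 -0.7539 -0.196 ] az -0.0
[ 0.6249 -0.7539 -0.196 ] az -0.0
```

```bash
python3 -m inch '[[-1,[0.45,-0.14,-0.1],[0,0,0.023]],[-1,[0.938,-0.281,-0.196],[0,0,0.046]],[-1,[0.938,-0.281,-0.196],[0,0,0.07]],[-1,[0.938,-0.281,-0.196],[0,0,0.0936]],[-1,[0.938,-0.281,-0.196],[0,0,0.0936]]]'
python3 -m inch '[[-1,[0.3,-0.38,-0.1],[0,0,0]],[-1,[0.625,-0.754,-0.196],[0,0,0]],[-1,[0.625,-0.754,-0.196],[0,0,0]]]'
python3 -m inch '[[-1,[0.3,-0.38,-0.1],[0,0,0]],[-1,[0.55,-0.7,-0.196],[0,0,0]],[-1,[0.625,-0.754,-0.196],[0,0,0]],[-1,[0.625,-0.754,-0.196],[0,0,0]],[-1,[0.625,-0.754,-0.196],[0,0,0]]]'
python3 -c "
from h import *
plan(439,155.5,110,71.6)
c=camera_info('wrist');p,d=snapshot('wrist');cv2.imwrite('pics/w5.png',p)
np.save('w5.npy',np.r_[c['K'].ravel(),c['origin'],c['orientation']])
"
```

```text
t: 14.15
tcp_pos: [0.5412, -0.0102, 0.1373]
tool_rot: [0.811, 0.585, -0.001, -0.001]
force: [-0.1, -0.1, -0.3]
finger_gap: 0.998
t: 14.45
tcp_pos: [0.4855, 0.0759, 0.1574]
tool_rot: [0.809, 0.588, -0.002, -0.003]
force: [-0.5, -0.6, -0.3]
finger_gap: 1.0
t: 14.95
tcp_pos: [0.44, 0.1547, 0.177]
tool_rot: [0.811, 0.585, 0.0, 0.0]
force: [-0.1, -0.8, -0.1]
finger_gap: 0.999
t 14.95 at [440.  154.7 177. ] yaw 71.6 gap 0.999 F [-0.1 -0.8 -0.1]
[ 0.0046 -0.0118  0.6695] az 0.0001
```

View pics/w5.png

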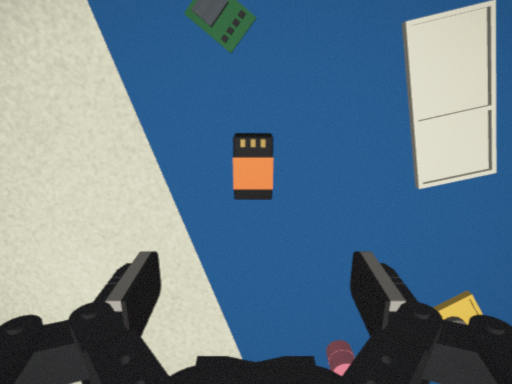

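Run:
```python
from h import *
v=np.load('w5.npy');c=dict(K=v[:9].reshape(3,3),origin=v[9:12],orientation=v[12:])
print((topl([(234,134),(272,134),(234,198),(272,198),(253,166)],.027,c)*1000).round(1))
p=cv2.imread('pics/w5.png');hsv=cv2.cvtColor(p,cv2.COLOR_BGR2HSV);H,S,V=[hsv[...,i].astype(int) for i in range(3)]
for a,ce,l in blobs((H>5)&(H<16)&(S>170)&(V>150),300): print('orange',a,ce,rectw(l,.027,c))
w=(S<60)&(V>170); w[:,:400]=0
w=cv2.morphologyEx(w.astype(np.uint8),cv2.MORPH_CLOSE,np.ones((9,9)))
for a,ce,l in blobs(w,3000): print('tray',a,rectw(l,.011,c))
print((topl([(405,22),(495,1),(417,188),(496,172)],.011,c)*1000).round(1).tolist())
plan(439,155.5,110,71.6)
```

```text
[[433.6 194.9]
 [465.5 184.4]
 [413.6 138.3]
 [447.6 127.1]
 [440.4 162. ]]
tray 14422 (array([630.8, 159.2]), array([155.1,  74.5]), 84.7)
[[600.7, 236.7], [674.6, 228.9], [585.2, 86.7], [660.7, 78.8]]
t 15.0 at [440.1 154.4 176.9] yaw 71.6 gap 0.999 F [-0.  -0.   0.5]
[ 0.0068 -0.0136  0.6691] az -0.0001
```

```bash
python3 -m inch '[[-1,[0.046,-0.02,0.4],[0,0,0]],[-1,[0.046,-0.02,0.8],[0,0,0]],[-1,[0.046,-0.02,1],[0,0,0]],[-1,[0.046,-0.02,1],[0,0,0]],[-1,[0.046,-0.02,1],[0,0,0]]]'
python3 -c "
from h import *
plan(439.7,159.5,9,71.6)"
```

```text
t: 15.5
tcp_pos: [0.4393, 0.1595, 0.077]
tool_rot: [0.812, 0.584, -0.0, -0.0]
force: [0.6, 0.8, -0.4]
finger_gap: 0.997
t 15.5 at [439.3 159.5  77. ] yaw 71.5 gap 0.997 F [ 0.6  0.8 -0.4]
[0.0017 0.0041 0.6801] az -0.0003
```

```bash
python3 -m inch '[[-1,[0,0,0.4],[0,0,0]],[-1,[0,0,0.6],[0,0,0]],[-1,[0,0,0.68],[0,0,0]],[-1,[0,0,0.68],[0,0,0]],[0,[0,0,0.68],[0,0,0]],[0.9,[0,0,0.68],[0,0,0]],[0.9,[0,0,0.68],[0,0,0]],[0.9,[0,0,0.68],[0,0,0]],[0.9,[0,0,0.68],[0,0,0]],[0.9,[0,0,0.68],[0,0,0]],[0.9,[0,0,0.68],[0,0,0]]]' 50
python3 -m inch '[[0.9,[0,0,-0.2],[0,0,0]],[0.9,[0,0,-0.5],[0,0,0]],[0.9,[0,0,-0.9],[0,0,0]],[0.9,[0,0,-0.9],[0,0,0]],[0.9,[0,0,-0.9],[0,0,0]]]'
python3 -c "
from h import *
plan(633.4,188.3,100,84.4)"
```

```text
t: 16.6
tcp_pos: [0.4391, 0.1605, 0.0104]
tool_rot: [0.811, 0.585, 0.001, 0.001]
force: [0.7, -0.8, 6.7]
finger_gap: 0.409
t: 17.1
tcp_pos: [0.4388, 0.1605, 0.1002]
tool_rot: [0.811, 0.585, 0.001, 0.001]
force: [0.1, -0.1, -1.9]
finger_gap: 0.408
t 17.1 at [438.8 160.5 100.2] yaw 71.6 gap 0.408 F [ 0.1 -0.1 -1.9]
[4.394e-01 8.792e-01 8.000e-04] az -0.0356
[2.334e-01 9.548e-01 8.000e-04] az -0.0
```

```bash
python3 -m inch '[[0.9,[0.22,0.44,0],[0,0,-0.018]],[0.9,[0.44,0.879,0],[0,0,-0.0356]],[0.9,[0.44,0.879,0],[0,0,-0.0356]]]'
python3 -m inch '[[0.9,[0.1,0.47,0],[0,0,0]],[0.9,[0.2,0.85,0],[0,0,0]],[0.9,[0.233,0.955,0],[0,0,0]],[0.9,[0.233,0.955,0],[0,0,0]],[0.9,[0.233,0.955,0],[0,0,0]]]'
python3 -c "
from h import *
plan(633.4,188.3,14,84.4)
p,d=snapshot('wrist');cv2.imwrite('pics/w6.png',p)
"
```

```text
t: 17.4
tcp_pos: [0.5445, 0.1748, 0.0988]
tool_rot: [0.741, 0.672, 0.005, 0.003]
force: [-0.2, -0.5, -1.2]
finger_gap: 0.405
t: 17.9
tcp_pos: [0.6306, 0.1879, 0.097]
tool_rot: [0.741, 0.672, -0.002, -0.002]
force: [-1.5, 0.3, -1.4]
finger_gap: 0.405
t 17.9 at [630.6 187.9  97. ] yaw 84.4 gap 0.405 F [-1.5  0.3 -1.4]
[0.0072 0.0277 0.8296] az -0.0001
```

View pics/w6.png

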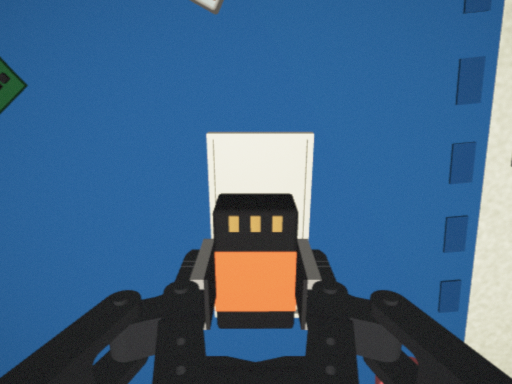

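Run:
```python
from h import *
c=camera_info('wrist')
print((topl([(207,133),(314,133)],.011,c)*1000).round(1).mean(0), 'exp', 630.4+76*.0976,157.5+76*.995)
b=(topl([(214,196),(297,196),(217,327),(294,327)],.1-.0104+.027,c)*1000).round(1);print(b,b.mean(0))
plan(633.4,188.3,14,84.4)
```

```text
[637.9 233.4] exp 637.8176 233.12
[[617.5 225.4]
 [650.4 222.2]
 [610.4 162.4]
 [645.4 159.2]] [630.925 192.3  ]
t 17.95 at [630.3 187.9  97.4] yaw 84.4 gap 0.409 F [ 0.1 -0.2 -2.1]
[0.0069 0.0302 0.834 ] az -0.0001
```

```bash
python3 -m inch '[[0.9,[-0.01,0.03,0.4],[0,0,0]],[0.9,[-0.01,0.03,0.65],[0,0,0]],[0.9,[-0.01,0.03,0.78],[0,0,0]],[0.9,[-0.01,0.03,0.83],[0,0,0]],[0.9,[-0.01,0.03,0.83],[0,0,0]],[0.9,[-0.01,0.03,0.835],[0,0,0]],[-0.1,[-0.01,0.03,0.835],[0,0,0]],[-0.1,[-0.01,0.03,0.835],[0,0,0]],[-0.1,[-0.01,0.03,0.835],[0,0,0]]]'
python3 -m inch '[[-0.2,[0,0,-0.15],[0,0,0]],[-0.5,[0,0,-0.5],[0,0,0]],[-1,[0,0,-1],[0,0,0]],[-1,[0,0,-1],[0,0,0]],[-1,[0,0,-1],[0,0,0]]]'
python3 -c "
from h import *
plan(463.3,-159.2,140,84.4)"
```

```text
t: 18.85
tcp_pos: [0.6367, 0.187, 0.0169]
tool_rot: [0.741, 0.672, 0.001, 0.001]
force: [0.4, 0.2, 0.2]
finger_gap: 0.549
t: 19.35
tcp_pos: [0.6375, 0.1871, 0.1191]
tool_rot: [0.741, 0.672, 0.002, 0.002]
force: [-0.1, -0.1, 0.9]
finger_gap: 0.999
t 19.35 at [637.5 187.1 119.1] yaw 84.4 gap 0.999 F [-0.1 -0.1  0.9]
[-0.9041 -0.3487 -0.0523] az -0.0
[-0.9041 -0.3489 -0.0523] az -0.0
[-0.9041 -0.3489 -0.0523] az -0.0
[-0.9041 -0.3489 -0.0523] az -0.0
```

```bash
python3 -m inch '[[-1,[-0.45,-0.17,0],[0,0,0]],[-1,[-0.904,-0.349,-0.052],[0,0,0]],[-1,[-0.904,-0.349,-0.052],[0,0,0]]]'
python3 -m inch '[[-1,[-0.45,-0.17,0],[0,0,0]],[-1,[-0.904,-0.349,-0.052],[0,0,0]],[-1,[-0.904,-0.349,-0.052],[0,0,0]]]'
python3 -m inch '[[-1,[-0.45,-0.17,0],[0,0,0]],[-1,[-0.904,-0.349,-0.052],[0,0,0]],[-1,[-0.904,-0.349,-0.052],[0,0,0]]]'
python3 -m inch '[[-1,[-0.45,-0.17,0],[0,0,0]],[-1,[-0.85,-0.33,-0.052],[0,0,0]],[-1,[-0.904,-0.349,-0.052],[0,0,0]],[-1,[-0.904,-0.349,-0.052],[0,0,0]],[-1,[-0.904,-0.349,-0.052],[0,0,0]]]'
python3 -c "
from h import *
plan(463.3,-159.2,14,84.4)
p,d=snapshot('wrist');cv2.imwrite('pics/w7.png',p)
p,d=snapshot('top');cv2.imwrite('pics/top2.png',p)
"
```

```text
t: 19.65
tcp_pos: [0.5879, 0.0964, 0.12]
tool_rot: [0.742, 0.67, -0.003, -0.002]
force: [-0.3, -0.0, -1.0]
finger_gap: 1.0
t: 19.95
tcp_pos: [0.5459, 0.0104, 0.1256]
tool_rot: [0.743, 0.67, -0.002, -0.001]
force: [1.0, 0.2, 0.2]
finger_gap: 1.002
t: 20.25
tcp_pos: [0.5037, -0.076, 0.1311]
tool_rot: [0.743, 0.67, -0.001, -0.001]
force: [0.2, 0.9, -0.0]
finger_gap: 1.002
t: 20.75
tcp_pos: [0.4622, -0.1581, 0.1363]
tool_rot: [0.741, 0.672, 0.0, -0.0]
force: [-0.1, 0.7, 0.6]
finger_gap: 0.996
t 20.75 at [ 462.2 -158.1  136.3] yaw 84.4 gap 0.996 F [-0.1  0.7  0.6]
[-0.0051  0.006   0.6115] az 0.0001
[-0.005   0.006   0.6115] az -0.0
```

View pics/w7.png

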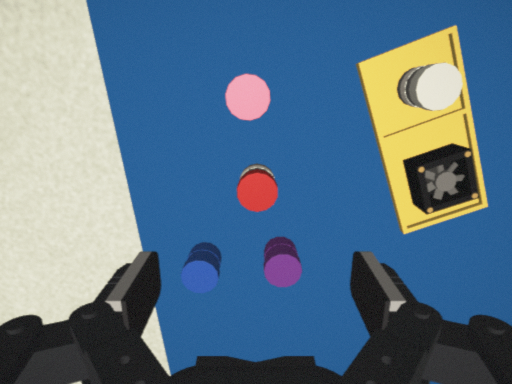

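View pics/top2.png

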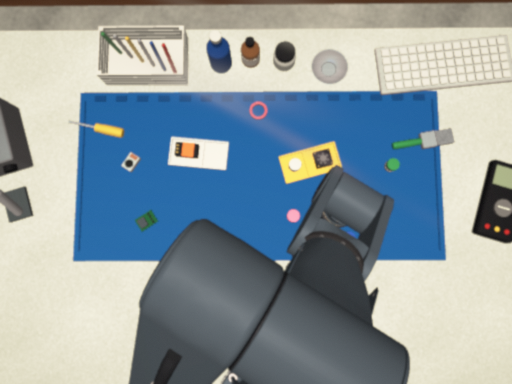

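The fan, white pot and battery are in place: fan (322,158), white pot (295,164) and battery (187,150) in the top view. The red pot at (258,190) in the wrist view has clear room for the jaws.

```bash
python3 -m inch '[[-1,[-0.005,0.006,0.4],[0,0,0]],[-1,[-0.005,0.006,0.8],[0,0,0]],[-1,[-0.005,0.006,0.8],[0,0,0]],[-1,[-0.005,0.006,0.8],[0,0,0]]]'
python3 -c "
from h import *
plan(463.3,-159.2,14,84.4)"
```

```text
t: 21.25
tcp_pos: [0.4621, -0.1587, 0.0563]
tool_rot: [0.74, 0.672, -0.0, -0.001]
force: [-0.5, 0.2, 0.5]
finger_gap: 0.999
t 21.25 at [ 462.1 -158.7   56.3] yaw 84.5 gap 0.999 F [-0.5  0.2  0.5]
[-0.004   0.0125  0.4225] az 0.0002
```

```bash
python3 -m inch '[[-1,[-0.003,0.012,0.3],[0,0,0]],[-1,[-0.003,0.012,0.42],[0,0,0]],[-1,[-0.003,0.012,0.42],[0,0,0]],[0,[-0.003,0.012,0.42],[0,0,0]],[0.9,[-0.003,0.012,0.42],[0,0,0]],[0.9,[-0.003,0.012,0.42],[0,0,0]],[0.9,[-0.003,0.012,0.42],[0,0,0]],[0.9,[-0.003,0.012,0.42],[0,0,0]],[0.9,[-0.003,0.012,0.42],[0,0,0]],[0.9,[-0.003,0.012,0.42],[0,0,0]]]' 40
python3 -m inch '[[0.9,[0,0,-0.3],[0,0,0]],[0.9,[0,0,-0.7],[0,0,0]],[0.9,[0,0,-0.95],[0,0,0]],[0.9,[0,0,-0.95],[0,0,0]]]'
python3 -c "
from h import *
plan(625.5,114.7,110,84.4)"
```

```text
t: 22.25
tcp_pos: [0.4638, -0.1606, 0.0156]
tool_rot: [0.741, 0.672, 0.0, 0.001]
force: [0.2, 0.1, 6.2]
finger_gap: 0.354
t: 22.65
tcp_pos: [0.4654, -0.1615, 0.1129]
tool_rot: [0.741, 0.672, 0.001, 0.004]
force: [1.0, -0.5, 0.1]
finger_gap: 0.358
t 22.65 at [ 465.4 -161.5  112.9] yaw 84.4 gap 0.358 F [ 1.  -0.5  0.1]
[0.7262 0.331  0.0072] az -0.0
[0.7262 0.3311 0.0072] az -0.0
[0.7262 0.3311 0.0072] az -0.0
[0.7262 0.3311 0.0072] az -0.0
```

```bash
python3 -m inch '[[0.9,[0.36,0.16,0],[0,0,0]],[0.9,[0.726,0.331,0],[0,0,0]],[0.9,[0.726,0.331,0],[0,0,0]]]'
python3 -m inch '[[0.9,[0.36,0.16,0],[0,0,0]],[0.9,[0.726,0.331,0],[0,0,0]],[0.9,[0.726,0.331,0],[0,0,0]]]'
python3 -m inch '[[0.9,[0.36,0.16,0],[0,0,0]],[0.9,[0.726,0.331,0],[0,0,0]],[0.9,[0.726,0.331,0],[0,0,0]]]'
python3 -m inch '[[0.9,[0.36,0.16,0],[0,0,0]],[0.9,[0.67,0.3,0],[0,0,0]],[0.9,[0.726,0.331,0],[0,0,0]],[0.9,[0.726,0.331,0],[0,0,0]],[0.9,[0.726,0.331,0],[0,0,0]]]'
python3 -c "
from h import *
plan(625.5,114.7,19.5,84.4)
p,d=snapshot('wrist');cv2.imwrite('pics/w8.png',p)
"
```

```text
t: 22.95
tcp_pos: [0.5045, -0.088, 0.1089]
tool_rot: [0.739, 0.673, 0.0, -0.0]
force: [-0.6, -0.5, -0.6]
finger_gap: 0.354
t: 23.25
tcp_pos: [0.5448, -0.0195, 0.1088]
tool_rot: [0.74, 0.673, 0.001, 0.0]
force: [0.7, -0.6, -0.3]
finger_gap: 0.358
t: 23.55
tcp_pos: [0.5852, 0.049, 0.1089]
tool_rot: [0.74, 0.673, 0.001, 0.0]
force: [-0.5, -0.3, -0.4]
finger_gap: 0.355
t: 24.05
tcp_pos: [0.6221, 0.1141, 0.1088]
tool_rot: [0.741, 0.671, -0.001, -0.001]
force: [-0.3, 0.3, 0.3]
finger_gap: 0.355
t 24.05 at [622.1 114.1 108.8] yaw 84.3 gap 0.355 F [-0.3  0.3  0.3]
[0.009  0.0332 0.8928] az -0.0002
```

View pics/w8.png

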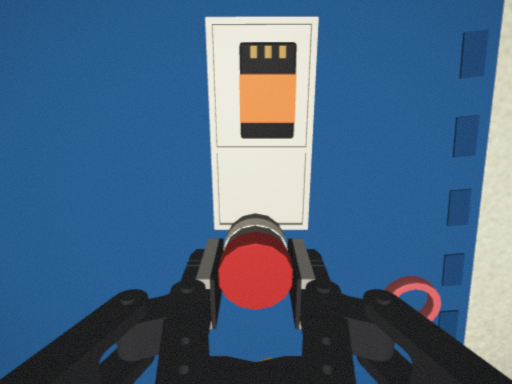

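```bash
python3 -m inch '[[0.9,[0.005,0.02,0.4],[0,0,0]],[0.9,[0.005,0.02,0.7],[0,0,0]],[0.9,[0.005,0.02,0.85],[0,0,0]],[0.9,[0.005,0.02,0.89],[0,0,0]],[0.9,[0.005,0.02,0.89],[0,0,0]],[0.9,[0.005,0.02,0.895],[0,0,0]],[-0.2,[0.005,0.02,0.895],[0,0,0]],[-0.2,[0.005,0.02,0.895],[0,0,0]],[-0.2,[0.005,0.02,0.895],[0,0,0]]]'
python3 -m inch '[[-0.2,[0,0,-0.15],[0,0,0]],[-0.5,[0,0,-0.5],[0,0,0]],[-1,[0,0,-1],[0,0,0]],[-1,[0,0,-1],[0,0,0]]]'
python3 -m inch '[[-1,[-0.1,-0.4,-0.2],[0,0,0]],[-1,[-0.2,-0.8,-0.5],[0,0,0]],[-1,[-0.2,-1,-0.6],[0,0,0]],[-1,[-0.2,-1,-0.6],[0,0,0]]]'
python3 -m inch '[[-1,[0,-0.4,0],[0,0,0]],[-1,[0,-0.8,0],[0,0,0]],[-1,[0,-1,0],[0,0,0]],[-1,[0,-1,0],[0,0,0]],[-1,[0,-1,0],[0,0,0]]]'
python3 -c "
from h import *
for n in ['top','scene','wrist']:
    p,d=snapshot(n);cv2.imwrite(f'pics/{n}9.png',p)
    if n=='top': cv2.imwrite('pics/top9z.png',cv2.resize(p[125:250,160:345],None,fx=4.2,fy=4.2,interpolation=cv2.INTER_CUBIC))
    if n=='scene': cv2.imwrite('pics/scene9z.png',cv2.resize(p[120:300,180:400],None,fx=3.3,fy=3.3,interpolation=cv2.INTER_CUBIC))
"
```

```text
t: 25.0
tcp_pos: [0.6261, 0.1162, 0.021]
tool_rot: [0.741, 0.672, 0.001, 0.001]
force: [-0.1, 0.7, -0.4]
finger_gap: 0.604
t: 25.4
tcp_pos: [0.631, 0.1163, 0.1283]
tool_rot: [0.741, 0.672, 0.006, 0.005]
force: [0.8, -0.1, 1.5]
finger_gap: 1.002
t: 25.8
tcp_pos: [0.5216, 0.1063, 0.1823]
tool_rot: [0.741, 0.672, 0.0, 0.0]
force: [0.3, 0.3, 0.2]
finger_gap: 1.001
t: 26.3
tcp_pos: [0.4268, 0.1157, 0.1804]
tool_rot: [0.741, 0.672, 0.001, 0.001]
force: [0.7, 0.0, 0.4]
finger_gap: 0.995
```

View pics/top9.png

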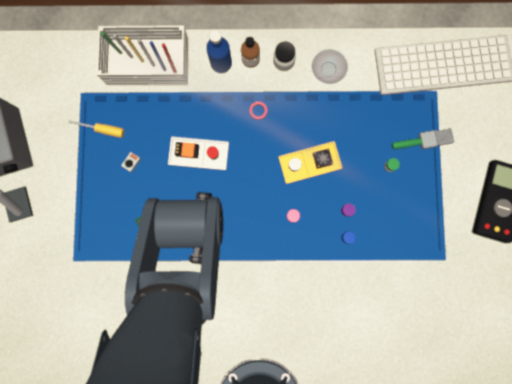

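View pics/scene9z.png

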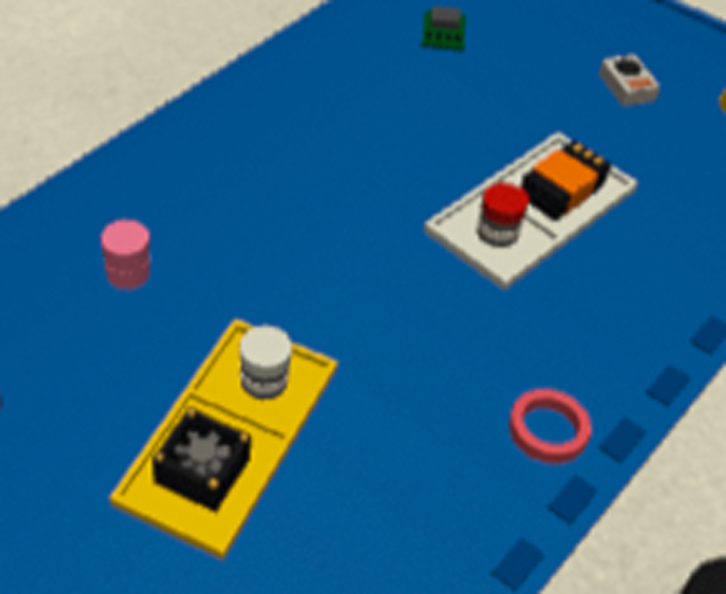

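View pics/wrist9.png

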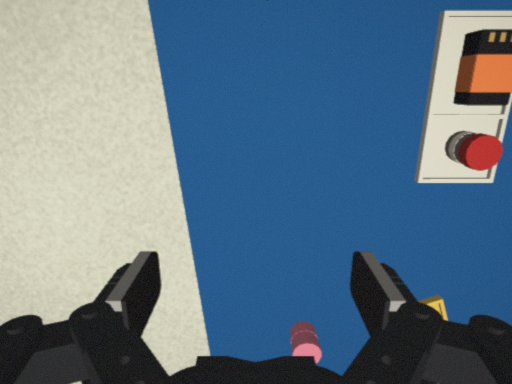

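All four items sit flat or upright in their wells. The green pot is still at (393,164) in the top view, and the look-alikes have not moved. I run one quick numeric check, then sign off.

Run:
```python
from h import *
p,d=snapshot('top');c=camera_info('top')
Rm=R.from_quat(c['orientation']).as_matrix()
hsv=cv2.cvtColor(p,cv2.COLOR_BGR2HSV);H,S,V=[hsv[...,i].astype(int) for i in range(3)]
T={'Y':((604.2,-137.3),15.2),'W':((630,155.8),-5.6)}
def loc(n,t,uv,z):
    w=topl(uv,z,c)[0]*1000; (o,a)=T[t]; a=np.radians(a); e=w-o
    print(n,'tray xy',np.round([np.cos(a)*e[0]+np.sin(a)*e[1],-np.sin(a)*e[0]+np.cos(a)*e[1]],1))
r=np.zeros(H.shape,bool); r[125:190,160:350]=1
red=((H<6)|(H>172))&(S>150)&r
for a,ce,l in blobs(red,40): loc('red','W',ce,.042)
dark=(V<100)&(S<150)&r
for a,ce,l in blobs(dark,25): loc('dark%d'%a,'Y' if ce[0]>250 else 'W',ce,.03)
k=((H>6)&(H<16)&(S>150)|dark)&r; k[:,250:]=0
print('battery',rectw(k,.030,c))
loc('white','Y',(295,164),.042)
for n,u,v in [('fan',322,158),('bat',187,151),('bat2',194,152),('wpot',295,164),('rpot',213,153)]:
    z=d[v-1:v+2,u-1:u+2]; zz=np.median(z); q=Rm@(np.linalg.inv(c['K'])@[u,v,1]*zz)+c['origin']; print(n,'top z mm',round(q[2]*1000,1))
g=(H>45)&(H<80)&(S>120)
for a,ce,l in blobs(g,60): print('green',a,ce.round(1))
```

```text
red tray xy [ -0.1 -41. ]
dark37 tray xy [ 1.6 47.4]
dark44 tray xy [1.1 3.2]
dark119 tray xy [ -1.3 -31. ]
battery (array([634.6, 181.7]), array([55.1, 33.7]), 83.3)
white tray xy [ 1.1 42.3]
fan top z mm 27.8
bat top z mm 29.7
bat2 top z mm 30.0
wpot top z mm 41.9
rpot top z mm 42.2
green 173 [406.4 143.2]
green 107 [392.8 163.9]
```

```bash
python3 -c "
from station import *
print(sign_off(), sense()['t'])"
```

```text
the job is handed in; nothing more can be done
the job is handed in; nothing more can be done
```

Both kits are made up and the job is handed in, at about 26.5 s of the 93 s allowed. The fan and white-capped pot are in the yellow tray, and the battery and red-capped pot are in the white tray. The gripper was open and well clear of everything at hand-in.

**Placement:** The top camera puts the fan and the red pot within about 2 mm of their well centres, with the white pot, read off by eye, about as close. The battery is about 6 mm off-centre along its well, with room to spare, and its long side is within about 1° of the tray's.

**Heights:** The battery and both pots have tops within about 0.5 mm of what flat or upright on the tray floor should give. The fan read 27.8 mm against 31 mm expected. I take that to be its recessed rotor, and it looks flat and square in the pictures.

**Left alone:** The green pot is at the same pixel position as at the start. The blue, pink and purple look-alikes look unmoved in the pictures; I did not measure them.

**Disagreement:** The wrist and top cameras differed by 1–4 mm in y (about 6 mm for the battery). For the battery, red pot and white tray I used values between the two, which the well clearances easily covered.

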